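# Hang the condiment caddy on the crepe maker and put the sugar shaker in it

## Robot

A 6-joint arm with a two-finger parallel gripper is mounted at the origin on the work surface. World frame = base frame: x ahead of the robot, y to its left, z up, the work surface at z = 0. Lengths are in m, angles in rad, forces in N, time in s.
With the tool pointing down it reaches from about 0.3 to 0.875 m from the base axis. Payload 6.4 kg.
Tool frame: the origin (TCP) lies midway between the tips of the shut fingers; the grasp point (between the pads) lies 19 mm behind it; z points along the fingers, y is the line along which they close (so a half turn about z gives the same grasp; the last joint's range is limited). The gripper opens to 85 mm and grips with 20 to 120 N. Pads are 22 mm wide; open, the fingers measure 114 mm over their backs; the gripper's body (76 mm by 85 mm) begins 54 mm behind the grasp point. The pads swing forward as they close: fully open they stand 13 mm farther back than shut.
Start: joints at [-1.51, 0.181, 1.607, -0, 1.354, -0.206], TCP at [0.152, -0.555, 0.231] pointing down, gripper open.
Joint ranges: [-2.99, 2.99], [-0.89, 2.07], [0.3, 2.58], [-1.14, 4.28], [0, 2.63], [-3.12, 3.12]. Speed limits (rad/s): [2.57, 2.57, 3.01, 3.14, 3.14, 3.14].

## Interface

Orientations are given as a unit quaternion [w, x, y, z].
In Python, from bench import ctrl gives the robot as it stands. The module is installed in compiled form; this text tells all that it offers.
- The arm moves only by the tool move_arm, never from a script. Its argument "plan" is one flat list of numbers, 6 for each row, row after row: the shift along the world's x, y, z in units of 50 mm (1.0 is 50 mm), then the turn, a rotation vector about the world's x, y, z in rad. A call has 1 to 10 rows; each row is the pose to reach, as a shift and turn from the pose commanded when the call began; what a row does not reach only later rows make up. A row lasts 1/8 s, in which the tool goes at most 62.5 mm and 10.7 degrees, less where a joint would pass 70% of its speed; a pose out of reach is approached as far as the arm can. A call with a gripper value outside its range is refused whole. "grip" is the finger opening in mm, from 0 to 85.4, set as the call begins (left out, the last holds). The fingers move at their own pace and stop on an object; the grip force is fixed at half the most. Time passes only in rows, so rows that repeat a pose let the fingers close. It gives the time, the measured TCP pose, the force, the opening and the grip force at its end, in the units of the state.
- ctrl.get_obs(): the state, without advancing time (a new reading comes with each control period).
- ctrl.camera(name): name is "scene" or "top"; returns a dict with "pixels" (400x640x3 uint8, red, green, blue), "fx", "fy", "cx", "cy" (pixels), "origin" and "attitude" of the camera in the world. Camera axes: x right, y down, z forward; pixel columns grow to the right and rows downward; lengths in m; the calibration is good to about 2 mm. A picture is of the moment at which its call begins. There is no depth.
- ctrl.hand_in(): hands the job in; it is judged then, once.
The state is a dict: "time_s": time; "q": joint angles; "dq": joint speeds; "joint_efforts": joint torques, N m; "eef_pos": TCP position; "eef_rot": TCP orientation; "wrist_force": force on the tool from outside, world axes, zero at the start; "torque": the same for the moment, N m; "opening": opening from 0.0 (shut) to 1.0 (fully open); "grasp_force": force on a finger pad.
Only numpy, scipy, OpenCV 4.12 (cv2) and the standard library are available. Lean on these libraries where they do the work, as an engineer would, in place of code of your own. Each camera call takes 0.05 s, during which the arm holds its last target. There are 200 camera calls.

## Task

Get the crepe stand ready: hang the steel condiment caddy on the side of the crepe maker, both holes of its lip over the two brass pins and the lip lowered gently until it lies fully down on the bracket. The sugar shaker is standing where the caddy has to hang; it must end up standing upright on the floor of one of the hung caddy's two compartments, set down gently and never tipped over on the way. Leave everything else on the table where it stands.

Things in the scene. Friction and masses are not known exactly. Their poses are not given: they have to be found in the camera images.
- crepe: Electric crepe maker, fixed, cold; place and yaw vary. Steel chassis 400 x 400 mm, 35 to 125 mm above the table, on feet; round black iron plate 390 mm across, top at 150 mm (rake and spatula lie on it, up to 167 mm). Origin on the table under its centre; x points away from the thermostat knob's side, y to the side with the bracket, z up.
- bracket (a point): Middle of the flat top of the dark steel bracket on the crepe maker's +y face (y = 200 mm), at (0, 216, 95) mm in its frame. The bracket is 170 mm long (x), reaches from y = 200 to 228 mm and down to 40 mm above the table. Two domed rubber bumpers stand 3.5 mm proud of its outer face at x = +-55 mm, 52 mm above the table.
- pin_a (a point): Foot of the first upright brass pin, on the bracket's top, at (-75, 216, 95) mm in the crepe maker's frame; axes as the crepe maker's. Pin 8 mm thick, 20 mm tall, its upper 8 mm tapering to a 3 mm tip.
- pin_b (a point): Foot of the second, equal pin, at (75, 216, 95) mm in the crepe maker's frame.
- caddy: Loose steel condiment caddy, about 0.5 kg, on the table at first: open tray 190 (x) x 90 (y) x 60 mm high, walls and floor 4 mm, lip on its -y side. Origin at the centre of the underside, z up. Hung: axes parallel to the crepe maker's, origin at (0, 277, 40) mm in the crepe maker's frame, clear of the table; let go, it may lean outward by about 2 degrees.
- handle (a point): Middle of the caddy's black carrying handle, at (0, 0, 98) mm in the caddy's frame: a straight bar 12 mm thick (x), 80 mm long (y), from 91 to 105 mm above the underside, open below, between two posts at y = +-36 mm. With the shaker in a compartment there is no room for fingers beside the bar.
- hole_a (a point): Centre of the lip's hole that goes over pin_a, at the lip's underside: (-75, -61, 55) mm in the caddy's frame. Hole 10.5 mm wide, chamfered below. The lip is 5 mm thick (underside at 55 mm) and sticks out from the top of the -y wall, from y = -45 to -75 mm, along all 190 mm.
- hole_b (a point): Centre of the hole that goes over pin_b, at the lip's underside: (75, -61, 55) mm in the caddy's frame.
- bay_a (a point): Middle of the floor of the caddy's compartment at -x: (-47.5, 0, 4) mm in the caddy's frame. The compartment is 89 mm (x) x 82 mm (y), 56 mm deep; a 4 mm wall at x = 0 divides the two.
- bay_b (a point): Middle of the floor of the other, equal compartment at +x: (47.5, 0, 4) mm in the caddy's frame.
- shaker: Loose sugar shaker, a round can 56 mm across with straight sides up to 97 mm, then a white domed lid to 110 mm; about 0.25 kg. Origin at the centre of its underside, z up. At first it stands on the table in front of the bracket, in the caddy's place.
- honey: Amber squeeze bottle 58 mm across, 170 mm tall. Standing upright; origin at the centre of its underside, z up. Leave it where it stands.
- mug: Blue mug 76 mm across, 90 mm tall, its handle sticking out about 37 mm more at its own +y; stands near the caddy at first. Standing upright; origin at the centre of its underside, z up. Leave it where it stands.
- plates: Stack of white side plates 140 mm across, 58 mm tall. Standing upright; origin at the centre of its underside, z up. Leave it where it stands.
- jam: Jam jar 68 mm across, 90 mm tall with a red lid, close to the caddy at first. Standing upright; origin at the centre of its underside, z up. Leave it where it stands.
- water: Water bottle 64 mm across, 220 mm tall. Standing upright; origin at the centre of its underside, z up. Leave it where it stands.
Not all that is in view belongs to the job. What is meant by the shaker is not purple, and is the smaller of those in its own colour.

How it is judged:
At the end, for the whole second after the job is handed in: Each hole within 5 mm of its pin sideways and its lip underside within 5 mm of the bracket's top; the caddy level within 7 degrees; the shaker on the floor of one compartment, upright within 11 degrees; both at rest (horizontal distance between hole_a and pin_a below 0.005 m and horizontal distance between hole_b and pin_b below 0.005 m and z of hole_a in the frame of pin_a between -0.005 and 0.005 m and z of hole_b in the frame of pin_b between -0.005 and 0.005 m and angle between caddy's own z axis and vertical below 0.12 rad and angle between shaker's own z axis and vertical below 0.2 rad and z of shaker in the frame of caddy between -0.002 and 0.015 m and y of shaker in the frame of caddy between -0.04 and 0.04 m and (x of shaker in the frame of caddy between 0.015 and 0.09 m or x of shaker in the frame of caddy between -0.09 and -0.015 m) and linear speed of each of caddy, shaker below 0.02 m/s); the robot touches nothing.
It fails at once if the honey, mug, plates, jam or water bottle is moved by more than 40 mm or tipped over (distance of any of honey, mug, plates, jam, water from where it was at the start of the episode above 0.04 m or angle between any of honey, mug, plates, jam, water's own z axis and vertical above 0.6 rad).
It fails at once if the sugar shaker is tipped over (more than 45 degrees) (angle between shaker's own z axis and vertical above 0.785 rad).
It fails at once if the caddy is rammed onto the crepe maker (more than 120 N) (contact force between caddy and crepe above 120 N).
It fails at once if the caddy or the shaker is dropped: it falls faster than 0.45 m/s with the fingers off it (about 10 mm) ((linear speed of caddy above 0.45 m/s and contact force between caddy and the fingers below 0.3 N) or (linear speed of shaker above 0.45 m/s and contact force between shaker and the fingers below 0.3 N)).
It also fails if it takes over 69 s, if anything falls off the work surface, if the arm or the gripper's body presses on something with over 40 N, if the wrist force passes 120 N, or if a joint passes its speed limit or range.

## Working session

There is one attempt and no reset: what is moved stays moved. The work goes in short steps, Python scripts to look and compute and a tool call to move; the robot and the scene stay as the last step left them, time stands still between calls to the robot, and variables do not carry over. Pictures are saved under pics/ and viewed, at most 10 in all, crops included, and the job is handed in when it is done.

Besides the shell and the picture viewer there is one more tool, called after "Call:" as name(argument=value, ...) on one line, values as JSON. move_arm: Moves the arm, as the interface text tells. Its arguments: {"type":"object","properties":{"plan":{"type":"array"},"grip":{"type":"number"}},"required":["plan"]}

```bash
mkdir -p pics; cat > h.py <<'E'
import numpy as np, cv2
from bench import ctrl
from scipy.spatial.transform import Rotation as R
def snap(name,fn=None):
    c=ctrl.camera(name)
    if fn: cv2.imwrite('pics/'+fn,c['pixels'][:,:,::-1])
    return c
def rot(c):
    a=np.array(c['attitude'],float)
    return a if a.shape==(3,3) else R.from_quat(a[[1,2,3,0]]).as_matrix()
def proj(c,P):
    p=(np.atleast_2d(P)-c['origin'])@rot(c)
    return np.c_[c['fx']*p[:,0]/p[:,2]+c['cx'],c['fy']*p[:,1]/p[:,2]+c['cy']]
def unproj(c,uv,z):
    uv=np.atleast_2d(np.array(uv,float)); d=np.c_[(uv[:,0]-c['cx'])/c['fx'],(uv[:,1]-c['cy'])/c['fy'],np.ones(len(uv))]@rot(c).T
    o=np.array(c['origin']); return o+d*((z-o[2])/d[:,2])[:,None]
E
python3 - <<'E'
from h import *
for n in('top','scene'):
    c=snap(n,n+'1.png'); print(n,c['fx'],c['fy'],c['cx'],c['cy'],c['origin'],c['attitude'])
print(ctrl.get_obs())
E
```

```text
top 467.62695006666337 467.62695006666337 324.18787724256146 189.46677715717834 [ 0.38151707 -0.04207222  1.23045476] [ 0.05649596 -0.70035769  0.71025627 -0.04293422]
scene 465.93339446083917 465.93339446083917 312.9704018705634 201.99069791855874 [ 1.2789591  -1.03008207  0.92833017] [-0.4447877   0.83556952  0.29025291 -0.14050167]
{'time_s': 0.1, 'q': array([-1.51032745e+00,  1.81505511e-01,  1.60788549e+00, -1.03932436e-05,
        1.35379892e+00, -2.06300395e-01]), 'dq': array([ 3.48552912e-04, -3.77381866e-04, -4.04025754e-04, -1.76522135e-03,
        6.52832998e-05, -6.87817983e-04]), 'joint_efforts': array([ 6.38770598e-04, -4.45876372e+01, -3.52237594e+01, -2.19023236e-04,
        4.16971918e-03,  2.89364334e-05]), 'eef_pos': array([ 0.15156274, -0.55415912,  0.23046333]), 'eef_rot': array([-7.96880749e-04,  9.91116985e-01,  1.32990541e-01,  5.31209842e-05]), 'wrist_force': array([ 0.14027045, -0.87675139,  0.32970967]), 'torque': array([0.01572236, 0.05423808, 0.03776697]), 'grasp_force': 0.0, 'opening': 1.0008028395707653}
```

View pics/top1.png

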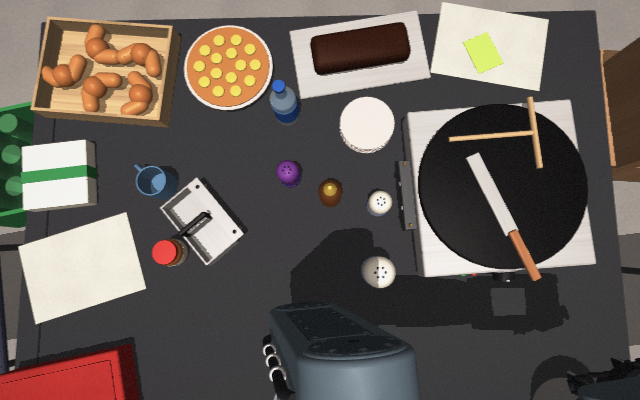

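View pics/scene1.png

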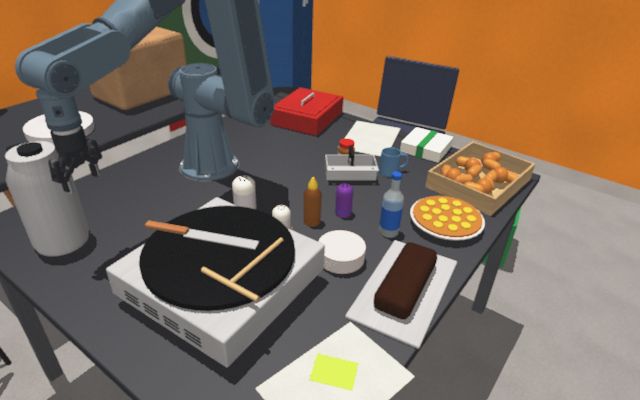

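Top view: crepe maker at (500,187), bracket at (407,195), target shaker (small white) at (380,202), honey (330,192), caddy (203,220) with its bar pointing towards up-right, jam (168,250), mug (152,180). I'll zoom in for the exact corners.

```bash
python3 - <<'E'
from h import *
im=cv2.imread('pics/top1.png')
f=lambda x,y,w,h,s:cv2.resize(im[y:y+h,x:x+w],None,fx=s,fy=s,interpolation=cv2.INTER_CUBIC)
a=f(145,165,110,110,3.6); b=f(345,140,100,110,3.6)
out=np.hstack([a,b]);
im=cv2.imread('pics/scene1.png'); 
cv2.imwrite('pics/crop1.png',out); print(out.shape)
E
```

```text
(396, 756, 3)
```

View pics/crop1.png

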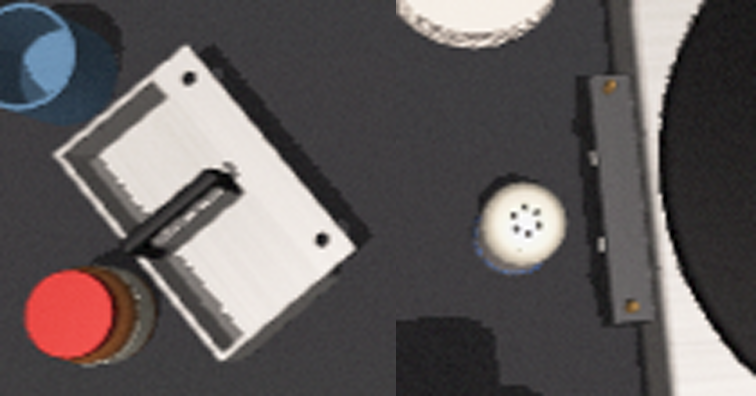

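```bash
cat > m.py <<'E'
from h import *
c=dict(np.load('cal.npz')) if 0 else ctrl.camera('top')
hb,ha=unproj(c,[[197.5,186.7],[234.2,231.7]],.060)
pb,pa=unproj(c,[[404.4,164.2],[410.6,225.0]],.113)
def fr(b,a):
    d=(b-a)[:2]; x=d/np.hypot(*d); return x,np.array([-x[1],x[0]]),(a+b)[:2]/2,np.hypot(*d)
cx,cy,cm,cl=fr(hb,ha); bx,by,bm,bl=fr(pb,pa)
print('holes',hb,ha,cl,'yaw',np.degrees(np.arctan2(cx[1],cx[0])))
print('pins',pb,pa,bl,'yaw',np.degrees(np.arctan2(bx[1],bx[0])))
print('caddy origin',cm+.061*cy,'hung origin',bm+.061*by,'crepe',bm-.216*by)
for n,uv,z in[('shaker',(380.8,201.7),.109),('honey',(330,189),.168),('mug',(150.5,180.5),.09),('jam',(164.5,252),.09),('bigwhite',(380,272),.15),('plates',(367,125),.058)]:
    print(n,unproj(c,uv,z).round(4))
# check: project
for nm,x,y,m in(('caddy',cx,cy,cm+.061*cy),):
    for p in[(-.095,-.075,.06),(.095,-.075,.06),(.095,.045,.06),(-.095,.045,.06),(0,.036,.105),(0,-.036,.105)]:
        uv=proj(c,np.r_[m+p[0]*x+p[1]*y,p[2]])[0]; print(uv,(uv-[145,165])*3.6)
# scene check
s=ctrl.camera('scene')
print('scene', proj(s,np.r_[unproj(c,(380.8,201.7),.109)[0]]),proj(s,np.array([np.r_[(cm+.061*cy),.105]])))
E
python3 m.py
```

```text
holes [0.55960698 0.3016872  0.06      ] [0.44410822 0.20627814 0.06      ] 0.14980938176719305 yaw 39.55879603613966
pins [ 0.59884012 -0.21682224  0.113     ] [ 0.45143015 -0.22613885  0.113     ] 0.14770409765891057 yaw 3.61639975310518
caddy origin [0.46300855 0.30101193] hung origin [ 0.52128749 -0.16060202] crepe [ 0.53875959 -0.43705043]
shaker [[ 0.5087 -0.1575  0.109 ]]
honey [[ 0.5331 -0.0359  0.168 ]]
mug [[0.5725 0.4109 0.09  ]]
jam [[0.3955 0.3696 0.09  ]]
bigwhite [[ 0.3434 -0.1467  0.15  ]]
plates [[ 0.7139 -0.1331  0.058 ]]
[243.55083629 234.20545157] [354.78301063 249.13962566]
[196.96175021 177.25076502] [187.06230077  44.10275408]
[159.85044976 207.59147432] [ 53.46161915 153.32930756]
[206.07534036 265.58446812] [219.87122529 362.10408524]
[179.71106217 233.12069709] [124.95982383 245.23450951]
[203.03819121 213.84945683] [208.93748834 175.85804459]
scene [[281.17521789 207.95458879]] [[352.01622854 150.07175099]]
```

Call:
move_arm(plan=[7.15,7.93,0.4,0,0,1.367,7.15,7.93,0.4,0,0,1.367,7.15,7.93,0.4,0,0,1.367,7.15,7.93,0.4,0,0,1.367,7.15,7.93,0.4,0,0,1.367,7.15,7.93,0.4,0,0,1.367,7.15,7.93,0.4,0,0,1.367,7.15,7.93,0.4,0,0,1.367,7.15,7.93,0.4,0,0,1.367,7.15,7.93,0.4,0,0,1.367], grip=85)

```text
time_s: 1.45
eef_pos: [0.5101, -0.1562, 0.2511]
eef_rot: [-0.0, 0.683, 0.73, 0.0]
wrist_force: [-1.3, -0.2, 0.1]
opening: 0.997
grasp_force: 0.0
```

Call:
move_arm(plan=[-0.03,-0.03,-1,0,0,0,-0.03,-0.03,-2,0,0,0,-0.03,-0.03,-2.8,0,0,0,-0.03,-0.03,-3.4,0,0,0,-0.03,-0.03,-3.78,0,0,0,-0.03,-0.03,-3.78,0,0,0])

```text
time_s: 2.2
eef_pos: [0.5056, -0.1599, 0.0606]
eef_rot: [-0.002, 0.685, 0.729, -0.001]
wrist_force: [0.1, 0.7, 0.3]
opening: 0.997
grasp_force: 0.0
```

Call:
move_arm(plan=[0,0,0,0,0,0,0,0,0,0,0,0,0,0,0,0,0,0,0,0,0,0,0,0,0,0,0,0,0,0], grip=30)

```text
time_s: 2.82
eef_pos: [0.5088, -0.1604, 0.064]
eef_rot: [0.002, 0.684, 0.729, 0.0]
wrist_force: [-0.2, 0.0, 5.9]
opening: 0.64
grasp_force: 63.2
```

Call:
move_arm(plan=[0,0,0.6,0,0,0,0,0,1.2,0,0,0,-0.5,0.8,1.2,0,0,0,-1.1,1.8,1.2,0,0,0,-1.7,2.8,1.2,0,0,0,-2.1,3.5,1.0,0,0,0,-2.18,3.6,0.5,0,0,0,-2.18,3.6,0.2,0,0,0,-2.18,3.6,0.06,0,0,0,-2.18,3.6,0.03,0,0,0])

```text
time_s: 4.08
eef_pos: [0.3981, 0.0204, 0.0639]
eef_rot: [-0.001, 0.684, 0.729, -0.0]
wrist_force: [-5.0, 1.0, 8.9]
opening: 0.64
grasp_force: 65.1
```

Call:
move_arm(plan=[0,0,-0.03,0,0,0,0,0,-0.05,0,0,0])

```text
time_s: 4.32
eef_pos: [0.3986, 0.0203, 0.0635]
eef_rot: [-0.001, 0.684, 0.729, -0.001]
wrist_force: [-12.4, 3.4, 36.2]
opening: 0.64
grasp_force: 66.7
```

Call:
move_arm(plan=[0,0,0,0,0,0,0,0,0,0,0,0,0,0,0,0,0,0,0,0,0,0,0,0], grip=85)

```text
time_s: 4.82
eef_pos: [0.3987, 0.0203, 0.0613]
eef_rot: [0.0, 0.685, 0.729, 0.0]
wrist_force: [0.4, -0.3, -0.1]
opening: 1.0
grasp_force: 0.0
```

Call:
move_arm(plan=[0,0,1,0,0,0,0,0,2,0,0,0.1,0.3,1,2.6,0,0,0.25,0.6,2.2,2.6,0,0,0.4,0.8,3.4,2.6,0,0,0.5,1.1,4.6,2.6,0,0,0.6276,1.29,5.4,2.4,0,0,0.6276,1.29,5.61,2,0,0,0.6276,1.29,5.61,2,0,0,0.6276])

```text
time_s: 5.95
eef_pos: [0.4615, 0.3011, 0.1592]
eef_rot: [-0.002, 0.425, 0.905, -0.002]
wrist_force: [0.0, -0.7, 0.5]
opening: 0.995
grasp_force: 0.0
```

```bash
python3 - <<'E'
from h import *
c=snap('top'); im=c['pixels'][:,:,::-1]
f=lambda im,x,y,w,h,s:cv2.resize(im[y:y+h,x:x+w],None,fx=s,fy=s,interpolation=cv2.INTER_CUBIC)
s=snap('scene'); print(ctrl.get_obs()['eef_pos'])
b=s['pixels'][:,:,::-1]
cv2.imwrite('pics/p2.png',np.hstack([f(im,130,150,130,130,3),f(b,270,80,130,130,3)]))
E
```

```text
[0.46295601 0.30042846 0.16131323]
```

View pics/p2.png

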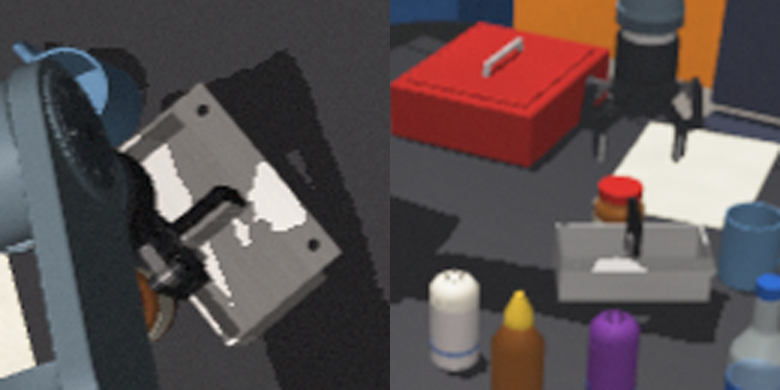

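The gripper hovers over the caddy's bar at about (200,230) in the left half, and the shaker stands upright beside the honey at (455,320) in the right half. Next I descend and grip the bar.

Call:
move_arm(plan=[0,0,-0.7,0,0,0,0,0,-1.3,0,0,0,0,0,-1.64,0,0,0,0,0,-1.64,0,0,0])

```text
time_s: 6.55
eef_pos: [0.4629, 0.3001, 0.0789]
eef_rot: [-0.001, 0.426, 0.905, -0.001]
wrist_force: [-0.2, 0.7, 0.9]
opening: 0.997
grasp_force: 0.0
```

Call:
move_arm(plan=[0,0,0,0,0,0,0,0,0,0,0,0,0,0,0,0,0,0,0,0,0,0,0,0,0,0,0,0,0,0,0,0,0,0,0,0,0,0,0,0,0,0], grip=0)

```text
time_s: 7.42
eef_pos: [0.4635, 0.3011, 0.0798]
eef_rot: [0.0, 0.426, 0.905, 0.0]
wrist_force: [-0.1, 0.9, 6.6]
opening: 0.127
grasp_force: 59.1
```

Call:
move_arm(plan=[0,0,0.3,0,0,0,0,0,1,0,0,0,0,0,2,0,0,0,0,0,3,0,0,0,0,0,4,0,0,0,0,0,4,0,0,0])

```text
time_s: 8.18
eef_pos: [0.465, 0.3016, 0.284]
eef_rot: [0.003, 0.426, 0.905, 0.003]
wrist_force: [-0.4, -0.7, -4.7]
opening: 0.127
grasp_force: 59.0
```

Call:
move_arm(plan=[0.05,-0.5,0,0,0,-0.04,0.2,-1.5,0,0,0,-0.12,0.35,-2.6,0,0,0,-0.2,0.5,-3.7,0,0,0,-0.28,0.65,-4.8,0,0,0,-0.36,0.8,-5.9,0,0,0,-0.44,0.9,-7,0,0,0,-0.52,1.0,-8.1,0,0,0,-0.6,1.1,-8.9,0,0,0,-0.6276,1.13,-9.24,0,0,0,-0.6276])

```text
time_s: 9.43
eef_pos: [0.5181, -0.1629, 0.2763]
eef_rot: [-0.002, 0.686, 0.728, -0.001]
wrist_force: [-0.3, -0.0, -4.9]
opening: 0.125
grasp_force: 59.0
```

Call:
move_arm(plan=[0,0,0,0,0,0,0,0,0,0,0,0])

```text
time_s: 9.68
eef_pos: [0.5191, -0.1597, 0.2782]
eef_rot: [-0.001, 0.684, 0.729, 0.0]
wrist_force: [0.0, -0.5, -5.4]
opening: 0.128
grasp_force: 59.0
```

```bash
python3 - <<'E'
from h import *
c=snap('top','top3.png'); im=c['pixels'][:,:,::-1]
f=lambda im,x,y,w,h,s:cv2.resize(im[y:y+h,x:x+w],None,fx=s,fy=s,interpolation=cv2.INTER_CUBIC)
s=snap('scene','scene3.png'); o=ctrl.get_obs(); print(o['eef_pos'],o['eef_rot'])
b=s['pixels'][:,:,::-1]
cv2.imwrite('pics/p3.png',np.hstack([f(im,320,130,130,180,3),f(b,200,100,130,180,3)]))
E
```

```text
[ 0.51946629 -0.15965306  0.27896471] [-4.37545195e-04  6.83802686e-01  7.29666835e-01  7.01627585e-05]
```

View pics/p3.png

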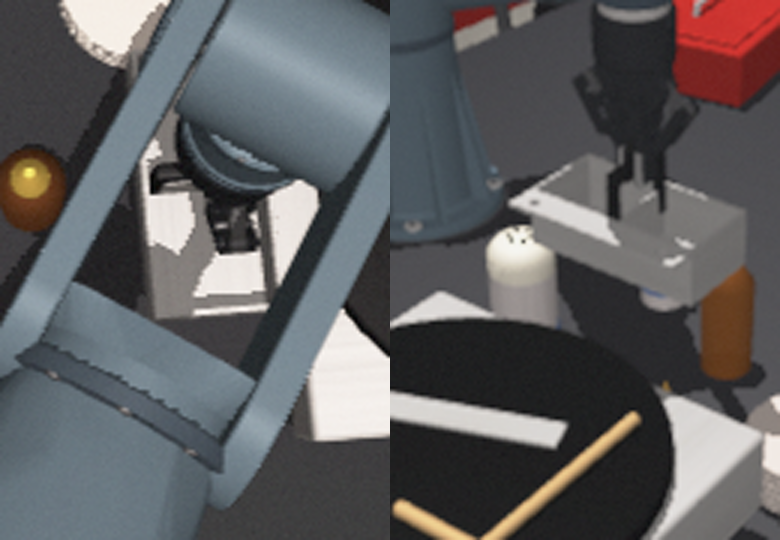

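```bash
cat > hole.py <<'E'
from h import *
def holes(c_uv=None):
    o=ctrl.get_obs(); q=o['eef_rot']; T=R.from_quat(q[[1,2,3,0]]).as_matrix()
    # tool y ~ caddy x (same sense at grasp), tool z down
    cx=T[:,1]*np.sign(T[0,1]); cz=-T[:,2]; cy=np.cross(cz,cx)
    f=lambda p:o['eef_pos']+p[0]*cx+p[1]*cy+(p[2]-.0795)*cz
    return f((-.075,-.061,.06)),f((.075,-.061,.06)),f((0,0,0)),np.degrees(np.arctan2(cx[1],cx[0]))
E
python3 - <<'E'
from hole import *
s=ctrl.camera('scene'); a,b,o,y=holes(); print(a,b,o,y)
print('hole_a pred',proj(s,a),'seen 248,167.7; seen pt:',unproj(s,(248,167.7),a[2]))
pb,pa=np.array([[.5988,-.2168,.113],[.4514,-.2261,.113]])
print('pins pred',proj(s,[pb,pa]),'seen 292,228.7',unproj(s,(292,228.7),.113))
im=cv2.imread('pics/scene3.png'); hsv=cv2.cvtColor(im,cv2.COLOR_BGR2HSV)
w=(slice(218,240),slice(282,302)); m=cv2.inRange(hsv[w],(12,110,60),(32,255,255)); yx=np.argwhere(m); print(len(yx),yx.mean(0)+[218,282],yx.min(0)+[218,282],yx.max(0)+[218,282])
g=cv2.cvtColor(im,cv2.COLOR_BGR2GRAY); print(g[162:174,241:257])
im=cv2.imread('pics/top1.png'); hsv=cv2.cvtColor(im,cv2.COLOR_BGR2HSV)
for u,v in((404,164),(410,225)):
    w=(slice(v-7,v+8),slice(u-7,u+8)); m=cv2.inRange(hsv[w],(8,80,50),(32,255,255)); yx=np.argwhere(m); print(len(yx),(yx.mean(0)+[v-7,u-7])[::-1],yx.min(0)+[v-7,u-7],yx.max(0)+[v-7,u-7])
E
```

```text
[ 0.44869201 -0.22555512  0.25969574] [ 0.59837729 -0.21584347  0.25967575] [ 0.51957587 -0.15980621  0.19970775] 3.7121706554469727
hole_a pred [[248.5400488  167.36173073]] seen 248,167.7; seen pt: [[ 0.44885107 -0.22789638  0.25969574]]
pins pred [[291.43793527 227.54933518]
 [251.7346981  210.02743759]] seen 292,228.7 [[ 0.60348103 -0.21991704  0.113     ]]
6 [228.  291.5] [227 291] [229 292]
[[ 41  41  42  42  40  80 143 176 161 123 108 107 106 108 106 108]
 [ 40  43  43  82 143 179 205 210 181 140 123 115 108 107 109 108]
 [ 41  41  81 156 208 220 219 219 214 195 183 170 139 116 107 107]
 [ 80 142 176 205 218 219 219 219 219 219 217 212 193 177 165 139]
 [175 204 218 218 218 209 193 191 201 215 219 218 218 217 211 193]
 [212 217 216 217 217 191 145 136 172 209 218 218 218 219 218 217]
 [173 183 197 212 216 202 181 179 196 214 218 218 218 218 219 219]
 [ 96 115 147 176 197 205 212 215 217 217 217 218 217 217 217 217]
 [ 47  67  89 114 147 163 176 197 211 215 216 216 217 217 217 217]
 [ 42  43  48  68  88  99 121 150 173 189 199 210 215 216 217 217]
 [ 38  42  41  41  42  60 102 122 129 141 155 174 194 210 216 215]
 [ 41  41  41  44  42  55  99 123 122 122 123 127 149 169 180 197]]
10 [404.  163.5] [162 403] [165 405]
10 [410.2 225. ] [224 409] [226 412]
```

```bash
python3 - <<'E'
from hole import *
c=ctrl.camera('top'); a,b,o,y=holes()
for z in(.108,.113):
    pb,pa=unproj(c,[[404.0,163.5],[410.2,225.0]],z); d=pb-pa
    print(pb,pa,np.hypot(*d[:2]),'yaw',np.degrees(np.arctan2(d[1],d[0])),'shift mm',((pa+pb)/2-(a+b)/2)[:2]*1000, 'yaw diff',np.degrees(np.arctan2(d[1],d[0]))-y)
# crepe chassis/bracket yaw check from top edges: left top edge of chassis
im=cv2.imread('pics/top1.png'); g=cv2.cvtColor(im,cv2.COLOR_BGR2GRAY).astype(int)
pts=[]
for v in range(120,262,4):
    r=g[v,402:432]; k=np.argmax(np.diff(r)); pts.append((402+k+1,v))
P=unproj(c,pts,.125); 
for _ in range(4):
    f=np.polyfit(P[:,0],P[:,1],1); e=P[:,1]-np.polyval(f,P[:,0]); P=P[abs(e)<max(.002,1.5*e.std())]
print('edge yaw',np.degrees(np.arctan(f[0])),len(P),'y at x=.525',np.polyval(f,.525),'rms',e.std())
E
```

```text
[ 0.60156287 -0.21669678  0.108     ] [ 0.45175623 -0.22600985  0.108     ] 0.1500958387156357 yaw 3.557344304741656 shift mm [ 3.06653423 -0.48268385] yaw diff -0.14899482627873928
[ 0.60058267 -0.21591891  0.113     ] [ 0.45144335 -0.22519049  0.113     ] 0.14942723342023295 yaw 3.557344304741657 shift mm [2.41999381 0.31592782] yaw diff -0.1489948262787384
edge yaw 3.7038394921003444 36 y at x=.525 -0.24005522723280046 rms 0.0008319920032312704
```

Call:
move_arm(plan=[0.05,0,-0.6,0,0,0,0.05,0,-1.2,0,0,0,0.05,0,-1.8,0,0,0,0.05,0,-2.3,0,0,0,0.05,0,-2.55,0,0,0,0.05,0,-2.55,0,0,0,0.05,0,-2.55,0,0,0])

```text
time_s: 10.75
eef_pos: [0.523, -0.1615, 0.1531]
eef_rot: [0.001, 0.684, 0.729, 0.0]
wrist_force: [-0.5, 0.7, -5.3]
opening: 0.127
grasp_force: 59.1
```

```bash
python3 - <<'E'
from hole import *
a,b,o,y=holes(); print(a,b,o,y, ctrl.get_obs()['wrist_force'])
f=lambda im,x,y,w,h,s:cv2.resize(im[y:y+h,x:x+w],None,fx=s,fy=s,interpolation=cv2.INTER_CUBIC)
s=snap('scene','scene4.png'); c=snap('top','top4.png')
print(proj(s,[a,b]),proj(c,[a,b]))
cv2.imwrite('pics/p4.png',np.hstack([f(c['pixels'][:,:,::-1],360,140,70,110,5),f(s['pixels'][:,:,::-1],225,140,85,110,5)]))
E
```

```text
[ 0.45201898 -0.22710831  0.13353771] [ 0.60171862 -0.21762461  0.13381486] [ 0.52312739 -0.16155289  0.07360374] 3.624929376348701 [-0.45703979  0.70987119 -5.34629488]
[[251.29943158 204.63567145]
 [292.02398683 222.25393116]] [[412.43793044 224.17139289]
 [406.00230032 161.31399934]]
```

View pics/p4.png

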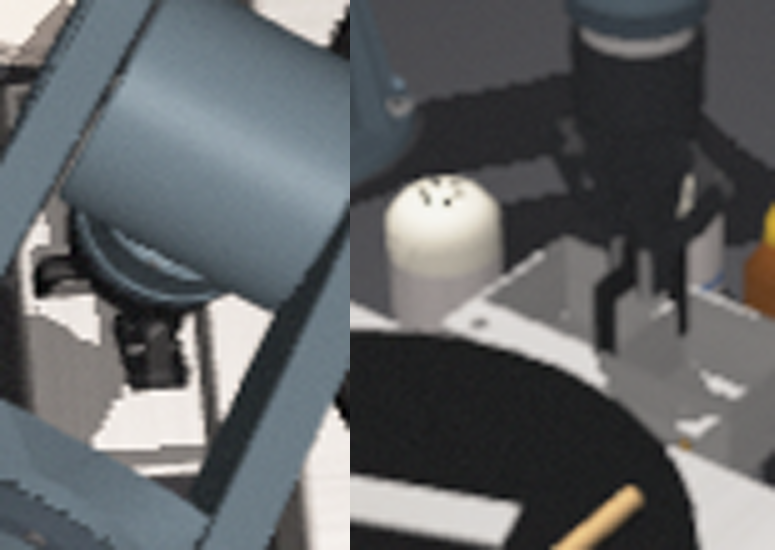

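Call:
move_arm(plan=[0,0.015,-0.08,0,0,0,0,0.015,-0.16,0,0,0,0,0.015,-0.22,0,0,0,0,0.015,-0.26,0,0,0,0,0.015,-0.3,0,0,0,0,0.015,-0.34,0,0,0,0,0.015,-0.34,0,0,0])

```text
time_s: 11.72
eef_pos: [0.522, -0.1604, 0.1346]
eef_rot: [-0.0, 0.684, 0.729, -0.0]
wrist_force: [0.5, 0.2, -5.6]
opening: 0.127
grasp_force: 59.0
```

Call:
move_arm(plan=[0,0,-0.05,0,0,0,0,0,-0.1,0,0,0,0,0,-0.14,0,0,0,0,0,-0.18,0,0,0,0,0,-0.18,0,0,0])

```text
time_s: 12.35
eef_pos: [0.5224, -0.1607, 0.1258]
eef_rot: [0.0, 0.684, 0.729, 0.0]
wrist_force: [2.1, -1.6, -5.4]
opening: 0.127
grasp_force: 59.1
```

Call:
move_arm(plan=[0.01,-0.01,-0.04,0,0,0,0.01,-0.01,-0.08,0,0,0,0.01,-0.01,-0.11,0,0,0,0.01,-0.01,-0.13,0,0,0,0.01,-0.01,-0.13,0,0,0])

```text
time_s: 12.98
eef_pos: [0.5225, -0.1606, 0.1196]
eef_rot: [-0.0, 0.684, 0.729, -0.0]
wrist_force: [-1.8, 1.4, -0.1]
opening: 0.126
grasp_force: 59.9
```

Call:
move_arm(plan=[0,0,-0.02,0,0,0,0,0,-0.03,0,0,0,0,0,-0.03,0,0,0])

```text
time_s: 13.35
eef_pos: [0.5225, -0.1603, 0.119]
eef_rot: [-0.0, 0.684, 0.729, 0.0]
wrist_force: [-5.7, 6.7, 9.0]
opening: 0.129
grasp_force: 61.2
```

Call:
move_arm(plan=[0,0,0,0,0,0,0,0,0,0,0,0,0,0,0,0,0,0,0,0,0,0,0,0,0,0,0,0,0,0], grip=85)

```text
time_s: 13.98
eef_pos: [0.5226, -0.161, 0.1177]
eef_rot: [-0.0, 0.685, 0.729, -0.0]
wrist_force: [0.2, 0.3, -0.0]
opening: 1.0
grasp_force: 0.0
```

Call:
move_arm(plan=[0,0,0.5,0,0,0,0,0,1.2,0,0,0,0,0,2.2,0,0,0,-0.4,0.8,2.4,0,0,0.15,-0.9,1.8,2.4,0,0,0.15,-1.5,2.9,2.4,0,0,0,-2.2,4.8,2.4,0,0,0,-2.2,4.8,2.4,0,0,0,-2.2,4.8,2.4,0,0,0])

```text
time_s: 15.1
eef_pos: [0.4117, 0.0811, 0.238]
eef_rot: [0.0, 0.683, 0.73, 0.0]
wrist_force: [-0.3, -1.1, -0.3]
opening: 0.99
grasp_force: 0.0
```

```bash
python3 - <<'E'
from hole import *
f=lambda im,x,y,w,h,s:cv2.resize(im[y:y+h,x:x+w],None,fx=s,fy=s,interpolation=cv2.INTER_CUBIC)
s=snap('scene','scene5.png'); c=snap('top','top5.png'); print(ctrl.get_obs()['eef_pos'])
cv2.imwrite('pics/p5.png',np.hstack([f(c['pixels'][:,:,::-1],270,150,160,130,2.5),f(s['pixels'][:,:,::-1],225,140,130,130,2.5)]))
E
```

```text
[0.41283027 0.0790028  0.23799151]
```

View pics/p5.png

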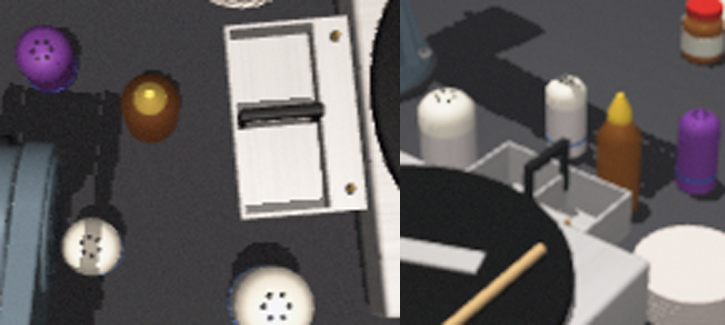

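```bash
python3 - <<'E'
from hole import *
c=ctrl.camera('top'); s=ctrl.camera('scene'); p=unproj(c,(306.4,248.4),.109); print(p,proj(s,p), 'seen',225+166/2.5,140+80/2.5)
print(ctrl.get_obs()['eef_pos'],ctrl.get_obs()['eef_rot'])
E
```

```text
[[0.3994544  0.02264682 0.109     ]] [[291.45564422 172.84203403]] seen 291.4 172.0
[0.41311387 0.07822583 0.23786144] [ 1.88536909e-04  6.84884095e-01  7.28652002e-01 -3.64781787e-05]
```

Call:
move_arm(plan=[-0.28,-1.13,0,0,0,-0.18,-0.28,-1.13,0,0,0,-0.36,-0.28,-1.13,0,0,0,-0.54,-0.28,-1.13,0,0,0,-0.72,-0.28,-1.13,0,0,0,-0.9,-0.28,-1.13,0,0,0,-1.08,-0.28,-1.13,0,0,0,-1.26,-0.28,-1.13,0,0,0,-1.44,-0.28,-1.13,-0.5,0,0,-1.571,-0.28,-1.13,-1.2,0,0,-1.571])

```text
time_s: 16.55
eef_pos: [0.3999, 0.0211, 0.1779]
eef_rot: [0.0, 1.0, 0.03, 0.001]
wrist_force: [0.6, -0.2, -0.5]
opening: 0.992
grasp_force: 0.0
```

Call:
move_arm(plan=[0,0,-0.7,0,0,0,0,0,-1.4,0,0,0,0,0,-2,0,0,0,0,0,-2.27,0,0,0,0,0,-2.27,0,0,0,0,0,-2.27,0,0,0])

```text
time_s: 17.3
eef_pos: [0.3997, 0.0221, 0.0653]
eef_rot: [0.0, 1.0, 0.031, 0.001]
wrist_force: [0.0, 0.2, 0.6]
opening: 0.997
grasp_force: 0.0
```

Call:
move_arm(plan=[0,0,0,0,0,0,0,0,0,0,0,0,0,0,0,0,0,0,0,0,0,0,0,0,0,0,0,0,0,0], grip=30)

```text
time_s: 17.92
eef_pos: [0.3996, 0.0227, 0.0655]
eef_rot: [0.0, 1.0, 0.032, 0.001]
wrist_force: [-1.2, 1.6, 7.0]
opening: 0.641
grasp_force: 62.5
```

Call:
move_arm(plan=[0,0,0.5,0,0,0,0,0,1.3,0,0,0,0,0,2.1,0,0,0,0.2,-0.5,2.4,0,0,0,0.5,-1.3,2.4,0,0,0,0.8,-2.1,2.4,0,0,0,1.1,-2.9,2.4,0,0,0,1.4,-3.5,2.4,0,0,0,1.5,-3.71,2.4,0,0,0,1.5,-3.71,2.4,0,0,0])

```text
time_s: 19.18
eef_pos: [0.4733, -0.1627, 0.184]
eef_rot: [-0.0, 1.0, 0.031, -0.0]
wrist_force: [-0.7, 0.2, -3.0]
opening: 0.637
grasp_force: 64.5
```

Call:
move_arm(plan=[0,0,0,0,0,0,0,0,0,0,0,0])

```text
time_s: 19.42
eef_pos: [0.4733, -0.1618, 0.1843]
eef_rot: [-0.0, 0.999, 0.032, -0.0]
wrist_force: [0.2, -0.1, -2.4]
opening: 0.64
grasp_force: 64.5
```

```bash
python3 - <<'E'
from hole import *
f=lambda im,x,y,w,h,s:cv2.resize(im[y:y+h,x:x+w],None,fx=s,fy=s,interpolation=cv2.INTER_CUBIC)
s=snap('scene','scene6.png'); c=snap('top','top6.png'); print(ctrl.get_obs()['eef_pos'],ctrl.get_obs()['eef_rot'])
cv2.imwrite('pics/p6.png',np.hstack([f(c['pixels'][:,:,::-1],330,150,100,110,4),f(s['pixels'][:,:,::-1],225,120,100,110,4)]))
E
```

```text
[ 0.47347141 -0.16215195  0.18438032] [-7.45112789e-06  9.99491877e-01  3.18745467e-02  4.37639347e-05]
```

View pics/p6.png

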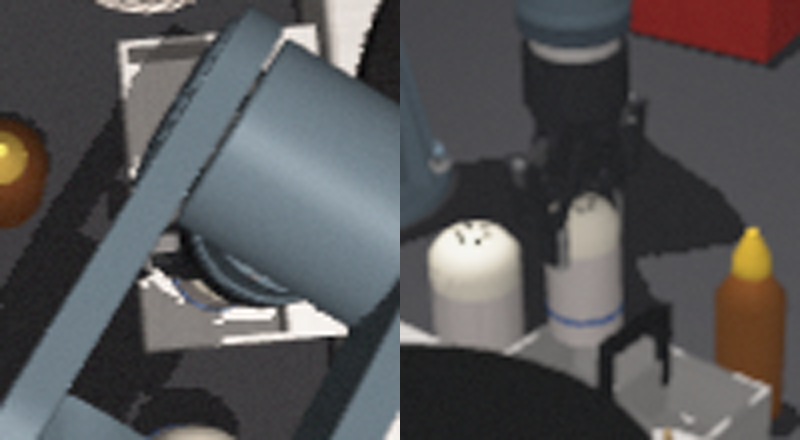

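Right half: the shaker hangs upright at (585,280), over the near-left bay beside the bar at (635,345). It's centred enough, so I'll lower it.

Call:
move_arm(plan=[0.03,-0.02,-0.3,0,0,0,0.03,-0.02,-0.6,0,0,0,0.03,-0.02,-0.9,0,0,0,0.03,-0.02,-1.15,0,0,0,0.03,-0.02,-1.32,0,0,0,0.03,-0.02,-1.4,0,0,0,0.03,-0.02,-1.44,0,0,0,0.03,-0.02,-1.44,0,0,0])

```text
time_s: 20.52
eef_pos: [0.4753, -0.164, 0.1125]
eef_rot: [0.0, 1.0, 0.031, 0.0]
wrist_force: [0.2, -0.1, -2.6]
opening: 0.636
grasp_force: 64.5
```

Call:
move_arm(plan=[0,0,-0.02,0,0,0,0,0,-0.04,0,0,0,0,0,-0.04,0,0,0])

```text
time_s: 20.9
eef_pos: [0.4751, -0.1639, 0.1103]
eef_rot: [-0.0, 1.0, 0.031, 0.0]
wrist_force: [-0.9, 0.2, -1.9]
opening: 0.639
grasp_force: 64.4
```

Call:
move_arm(plan=[0,0,-0.01,0,0,0,0,0,-0.02,0,0,0,0,0,-0.02,0,0,0])

```text
time_s: 21.28
eef_pos: [0.4751, -0.1639, 0.1092]
eef_rot: [-0.0, 1.0, 0.031, -0.0]
wrist_force: [0.7, 0.4, -2.1]
opening: 0.641
grasp_force: 64.4
```

Call:
move_arm(plan=[0,0,-0.01,0,0,0,0,0,-0.02,0,0,0,0,0,-0.03,0,0,0,0,0,-0.03,0,0,0])

```text
time_s: 21.78
eef_pos: [0.4755, -0.164, 0.1084]
eef_rot: [0.0, 1.0, 0.031, 0.0]
wrist_force: [-1.2, 1.0, 4.7]
opening: 0.637
grasp_force: 65.2
```

Call:
move_arm(plan=[0,0,0,0,0,0,0,0,0,0,0,0,0,0,0,0,0,0,0,0,0,0,0,0], grip=85)

```text
time_s: 22.28
eef_pos: [0.4751, -0.1639, 0.1077]
eef_rot: [-0.0, 1.0, 0.031, -0.0]
wrist_force: [-0.7, 0.3, -0.3]
opening: 0.994
grasp_force: 0.0
```

Call:
move_arm(plan=[0,0,0.3,0,0,0,0,0,0.9,0,0,0,0,0,1.8,0,0,0,0,0,2.8,0,0,0,-0.6,0.8,3,0,0,0,-1.2,1.8,3,0,0,0,-1.8,3,3,0,0,0,-1.8,4.2,3,0,0,0,-1.8,4.8,3,0,0,0,-1.8,4.8,3,0,0,0])

```text
time_s: 23.52
eef_pos: [0.3849, 0.0778, 0.259]
eef_rot: [0.0, 0.999, 0.034, 0.001]
wrist_force: [0.7, -1.2, 0.0]
opening: 0.996
grasp_force: 0.0
```

```bash
python3 - <<'E'
from hole import *
f=lambda im,x,y,w,h,s:cv2.resize(im[y:y+h,x:x+w],None,fx=s,fy=s,interpolation=cv2.INTER_CUBIC)
s=snap('scene','scene7.png'); c=snap('top','top7.png')
cv2.imwrite('pics/p7.png',np.hstack([f(c['pixels'][:,:,::-1],330,150,100,110,4),f(s['pixels'][:,:,::-1],225,120,100,110,4)]))
E
```

```text
(no output)
```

View pics/p7.png

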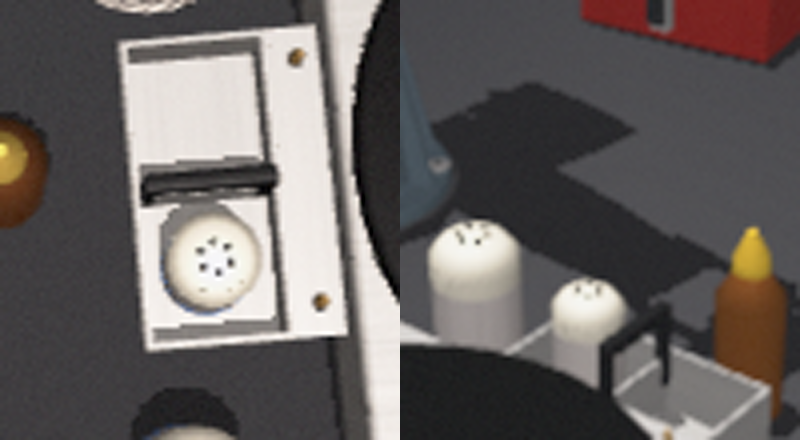

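Both pins come through the lip's holes at (297,57) and (320,300). The shaker stands upright in the lower bay at (212,260), and the arm is clear.

```bash
python3 -c "
from bench import ctrl
print(ctrl.hand_in())"
```

```text
the job is handed in; nothing more can be done
None
```

The caddy hangs on both pins with its lip down on the bracket, the sugar shaker stands upright in its -x compartment, and the job is handed in at about 24 s; no verdict came back.

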